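Close a bayonet port with its nylon cap

ROBOT

A 7-joint arm with a two-finger parallel gripper is mounted at the origin on the work surface. World frame = base frame: x ahead of the robot, y to its left, z up, the work surface at z = 0. Lengths are in m, angles in rad, forces in N, time in s.
With the tool pointing down it reaches from about 0.4 to 0.875 m from the base axis. Payload 19.3 kg.
Tool frame: the origin (TCP) lies at the very end of the fingers, on their centre line; the grasp point (between the pads) lies 19 mm behind it; z points along the fingers, y is the direction in which the jaws open and shut (so a half turn about z gives the same grasp; the last joint's range is limited). The gripper opens to 85 mm and grips with 20 to 120 N. Pads are 22 mm wide; open, the fingers measure 114 mm over their backs; the gripper's body (76 mm by 85 mm) begins 54 mm behind the grasp point. The pads swing forward as they close: fully open they stand 13 mm farther back than shut.
Start: joints at [1.194, 0.521, -0.036, 1.599, 0.021, 1.021, -0.113], TCP at [0.189, -0.596, 0.231] pointing down, gripper open.
Joint ranges: [-2.91, 2.91], [-0.3, 2.13], [-1.5, 1.42], [0.17, 2.43], [-1.26, 4.41], [0.16, 1.93], [-2.52, 2.52]. Speed limits (rad/s): [1.89, 1.89, 2.39, 2.39, 3.01, 3.01, 3.01].

INTERFACE

Orientations are given as [roll, pitch, yaw] about the fixed x, y, z axes, in that order (R = Rz(yaw) Ry(pitch) Rx(roll)).
In Python, from workcell import bot, viewer gives the robot as it stands.
- The arm moves only by the shell command python3 -m creep 'ROWS' [FORCE]. ROWS is JSON, a list of rows, each an object of numbers: "rx", "ry", "rz": the turn, a rotation vector about the tool's x, y, z in degrees; "tx", "ty", "tz": the shift along the tool's x, y, z in mm; "hand": the closure, from -1 (fully open) to 1 (shut), so that 0 is half open. In form: [{"rx": .., "ry": .., "rz": .., "tx": .., "ty": .., "tz": .., "hand": ..}, ...]. A call has 1 to 8 rows; each row is the pose to reach, as a shift and turn from the pose commanded when the call began, along the tool's axes at that moment; what a row does not reach only later rows make up. A row lasts 1/10 s, in which the tool goes at most 50 mm and 8.59 degrees, less where a joint would pass 70% of its speed; a pose out of reach is approached as far as the arm can. A call with a gripper value outside its range is refused whole. The fingers move at their own pace and stop on an object; FORCE is the grip in N (left out, the last holds). Time passes only in rows, so rows that repeat a pose let the fingers close. It gives the time, the measured TCP pose, the force and the opening at its end, in the units of the state.
- bot.observe(): the state, without advancing time (a new reading comes with each control period).
- viewer.grab_frame(name): name is "scene" or "top" or "wrist"; returns a dict with "pixels" (400x640x3 uint8, blue, green, red), "vertical_fov" (degrees; the focal length in pixels is half the picture's height over the tangent of half this angle, whatever the lens; pixels are square), "cx", "cy" (the principal point, pixels), "rvec" (rotation vector, rad) and "tvec" (3), from world to camera coordinates, as OpenCV has them; the wrist camera has in their place "tool_from_camera" (4x4, takes a point from camera to tool coordinates, whose origin is the TCP and whose axes are the flange's). Camera axes: x right, y down, z forward; pixel columns grow to the right and rows downward; lengths in m; the calibration is good to about 2 mm. A picture is of the moment at which its call begins: read the wrist's pose just before it. There is no depth.
- bot.job_done(): hands the job in, once; it reports no verdict.
Trained networks look in a picture, given as the dict that the camera call returned (one of the last four; its "shot" number tells which), for a name from the list of things; names that differ only in an ending like _2 or _b are one class to them, and where a whole thing is asked for, a point or a joint stands for the part that bears it (a point fixed in the world has none). Each returns a list of dicts, best first, with "score" (0 to 1); they miss things now and then, are a little off and sometimes report something else, mostly with a low value. They report only what shows in the picture. A call takes as long as a camera call. They do not tell look-alikes from the thing itself.
- viewer.outline_of(target, picture): "mask" (400x640 bool, what is visible of it) and "bbox" ([left, top, right, bottom] in pixels, round what is visible of it).
The state is a dict: "clock": time; "qpos": joint angles; "qd": joint speeds; "joint_efforts": joint torques, N m; "position": TCP position; "tool_rot": TCP orientation; "force": force on the tool from outside, world axes, zero at the start; "moment": the same for the moment, N m; "grip_width": finger opening in m.
Only numpy, scipy, OpenCV 4.12 (cv2) and the standard library are available. Lean on these libraries where they do the work, as an engineer would, in place of code of your own. Each camera call takes 0.05 s, during which the arm holds its last target.

TASK

Close the steel flange's bayonet port with the black nylon cap: set the cap's nose in the mouth, turn it until the lugs find the slots, push it in against the spring, twist it clockwise (seen from above) fully home to the stop, and let go. Do it gently, without ever forcing the cap against the flange, and leave the other parts where they stand.

Things in the scene. Friction and masses are not known exactly. Their poses are not given: they have to be found in the camera images.
- cap: Black nylon bayonet cap, 80 to 170 g, standing on its nose. Origin: centre of the nose's underside, z up. Nose radius 22, z 0 to 26, lower 5 mm tapered to radius 18; disc radius 37, z 26 to 31; on it a grip bar, z 31 to 60, 56 long along x, 16 thick along y, white line on top. The bar points along the two lugs. Half a turn gives the same cap.
- cap_grip (a point): Point inside the cap's grip bar, on the axis, 52 mm above the cap's origin: a good height to pinch the bar across its 16 mm.
- cap_lug (a point): Outer end of the cap's +x lug. Two grey lugs, at the cap's +x and -x, 8 wide (along y), z 8 to 14 of the cap, reaching out to radius 30.5.
- flange: Stainless reducer flange fixed to the shelf, bayonet port open upward, 42 tall; base disc radius 56, 9 thick; wall outer radius 41, inner 34. Origin: centre of its underside, z up. In the mouth a brass lip, z 36 to 42, with a bore of radius 23.5 and two opposite slots. The cap's nose enters the bore first and centres (1.5 mm clearance). About 60 N between cap and flange is too much.
- flange_mouth (a point): Centre of the mouth, at the lip's top, 42 mm up. The brass ring was clamped by hand: its two slots (27 degrees wide at the bore; a lug within about 3 degrees of centre drops in) lie 33 to 87 degrees anticlockwise, from above, of the flange's +x and -x; where exactly is not measured, see or feel it. With lugs on the lip the cap's origin is 34 mm above the flange's.
- flange_seat (a point): On the port's axis, 22 mm up: where the cap's origin ends. Lugs in the slots, the nose meets a white sprung plate at 26 mm (1.2 N per mm from there). The cap can turn with its origin 16 to 22 mm up (5 to 12 N), lugs below the lip; at 16 the disc meets the wall. Let go, the spring holds the lugs up against the lip at about 22.
- flange_stop (a point): Face of one of two rigid stops below the lip, 33 to 87 degrees clockwise of the slots. At the stop the cap's x axis is in line with the flange's x axis, either way round; two red marks on the flange's base show that line.
- spacer: Orange anodized spacer ring, outer radius 27, bore radius 17, 22 tall, bystander; origin centre of its underside.
- gasket: Flat copper gasket ring, outer radius 30, bore radius 20, 5 thick, bystander; origin centre of its underside.
- blank: Stainless blank flange, radius 35, 17 tall, bystander; origin centre of its underside.
- bolt0: Silver bolt standing on its head, 46 tall, head radius 9, bystander; origin centre of its underside.
- bolt1: Silver bolt like bolt0, bystander.
- bolt2: Silver bolt like bolt0, bystander.
Things that resemble listed ones, but are neither listed nor needed, are in the scene too. Of the things that look like the cap, take the one that is farthest to the robot's right at the start.

How it is judged:
On the way, in this order (a step that is already met when the one before it is completed fails the run):
1. the cap's lugs have dropped through the slots, the cap not yet turned (z of cap in the frame of flange below 0.029 m and horizontal distance between cap and flange below 0.004 m and angle between the x axis of cap and the x axis of flange, either way round above 0.3 rad), for 0.05 s.
2. the cap is turned to the stop with its lugs under the lip (z of cap in the frame of flange below 0.0235 m and horizontal distance between cap and flange below 0.004 m and angle between the x axis of cap and the x axis of flange, either way round below 0.09 rad), for 0.1 s.
At the end, for the whole second after the job is handed in: The cap sits upright in the flange's port, released and at rest, its lugs under the lip (cap origin 14 to 23.5 mm above the flange's origin, within 4 mm of its axis, tilt under 0.08 rad) and turned to the stop (cap x axis within 0.09 rad of the flange's x axis, either way round) (all of step 2 and z of cap in the frame of flange above 0.014 m and angle between cap's own z axis and vertical below 0.08 rad and linear speed of cap below 0.01 m/s and contact force between the fingers and cap below 0.1 N); the robot touches nothing.
It fails at once if the cap is forced against the flange with more than 60 N (contact force between cap and flange above 60 N).
It fails at once if a bystander is moved by more than 15 mm (distance of any of spacer, gasket, blank, bolt0, bolt1, bolt2 from where it was at the start of the episode above 0.015 m).
It also fails if it takes over 69 s, if anything falls off the work surface, if the arm or the gripper's body presses on something with over 40 N, if the wrist force passes 120 N, or if a joint passes its speed limit or range.

## Working session

There is one attempt and no reset: what is moved stays moved. The work goes in short steps, Python scripts to look and compute and a shell command to move; the robot and the scene stay as the last step left them, time stands still between calls to the robot, and variables do not carry over. Pictures are saved under pics/ and viewed, and the job is handed in when it is done.

```bash
ls; mkdir -p pics; python3 - <<'E'
from workcell import bot, viewer
import cv2
s=bot.observe(); print(s)
for n in ["scene","top","wrist"]:
    f=viewer.grab_frame(n); cv2.imwrite(f"pics/{n}0.png",f["pixels"])
    print(n,{k:v for k,v in f.items() if k!="pixels"})
    for t in ["cap","flange","cap_lug"]:
        print(t,[(round(d["score"],2),d["bbox"]) for d in viewer.outline_of(t,f)])
E
```

```text
pics
{'clock': 0.0, 'qpos': array([ 1.19377819,  0.52204435, -0.03633339,  1.60000323,  0.02119816,
        1.02108624, -0.11280747]), 'qd': array([-0.00299829,  0.00036379,  0.00056623, -0.00050906, -0.0002555 ,
       -0.00123075,  0.0005525 ]), 'joint_efforts': array([ 2.64591232e-03, -9.27090955e+01,  1.98136993e+00, -3.69924760e+01,
        1.79826259e-02,  8.30816425e-03,  3.03077934e-05]), 'position': array([ 0.18863389, -0.59550117,  0.23070847]), 'tool_rot': array([-3.14043901e+00,  7.75707772e-05,  3.06804884e-01]), 'force': array([ 0.1511163 ,  0.48705872, -0.09816319]), 'moment': array([-0.00590935, -0.00567554,  0.02990879]), 'grip_width': 0.08533273100574586}
scene {'vertical_fov': 48.34017710655096, 'cx': 315.57926312564126, 'cy': 205.2099027644366, 'rvec': array([ 2.08586837,  1.43349709, -0.49509593]), 'tvec': array([-0.26703235, -0.32034673,  1.2006163 ]), 'shot': 1}
cap [(0.88, [414.0, 133.4, 447.6, 168.5]), (0.84, [423.4, 183.6, 458.0, 217.4]), (0.71, [138.5, 248.1, 199.0, 300.4])]
flange [(0.93, [137.8, 244.4, 202.0, 300.8])]
cap_lug [(0.98, [422.6, 184.7, 456.7,
[... 416 characters left out ...]
flange [(0.68, [429.7, 179.4, 487.5, 236.7])]
cap_lug [(0.94, [166.6, 172.4, 205.2, 214.6]), (0.92, [142.3, 243.8, 178.7, 278.8]), (0.67, [207.9, 230.1, 248.8, 269.6]), (0.67, [431.4, 180.6, 488.5, 237.0])]
wrist {'vertical_fov': 70.15913497694287, 'cx': 313.7423774833902, 'cy': 197.59051268967335, 'tool_from_camera': array([[ 8.18586191e-04, -9.58523414e-01, -2.85012622e-01,
         7.33632639e-02],
       [ 9.99999562e-01,  9.13717184e-04, -2.00810340e-04,
        -8.75510889e-04],
       [ 4.52902343e-04, -2.85012333e-01,  9.58523742e-01,
        -1.43123564e-01],
       [ 0.00000000e+00,  0.00000000e+00,  0.00000000e+00,
         1.00000000e+00]]), 'shot': 3}
cap []
flange []
cap_lug []
```

View pics/scene0.png

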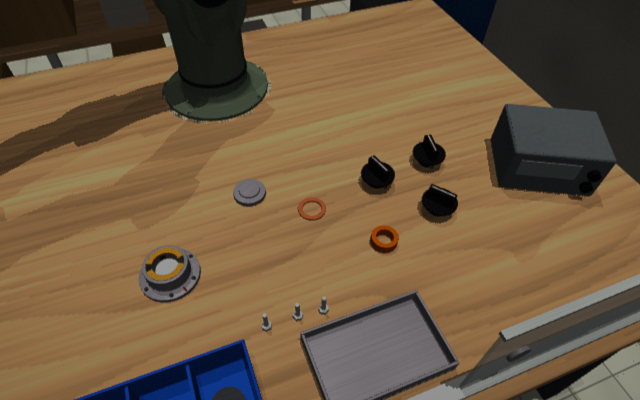

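View pics/top0.png

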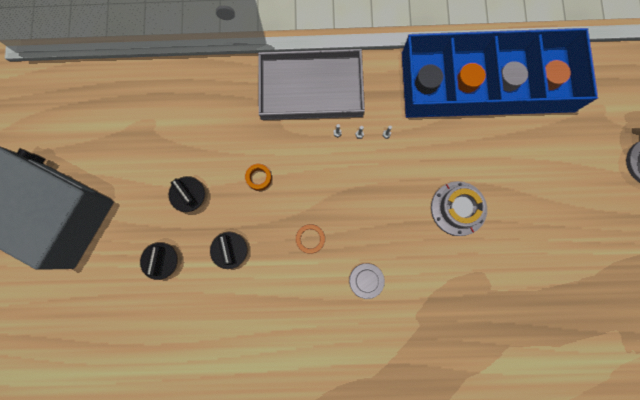

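View pics/wrist0.png

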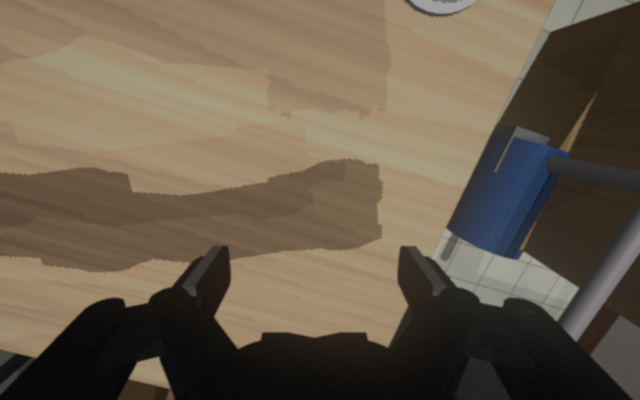

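The scene view shows three caps, at about (377,172), (428,154) and (440,201), and the flange at (169,273). The top view shows the same caps at (186,194), (158,260) and (228,250), and the flange at (460,208). Next I'll triangulate these positions.

```bash
cat > h.py <<'E'
import numpy as np, cv2
from workcell import bot, viewer
from scipy.spatial.transform import Rotation as R
def K(f):
    fl=200/np.tan(np.radians(f["vertical_fov"]/2)); return np.array([[fl,0,f["cx"]],[0,fl,f["cy"]],[0,0,1]])
def cam(f,s=None):
    """returns Rwc (cam->world), origin"""
    if "rvec" in f:
        r=cv2.Rodrigues(np.array(f["rvec"],float))[0]; return r.T, -r.T@np.array(f["tvec"])
    T=np.array(f["tool_from_camera"]); Rt=R.from_euler('xyz',s["tool_rot"]).as_matrix()
    return Rt@T[:3,:3], Rt@T[:3,3]+s["position"]
def onplane(f,px,z,s=None):
    Rc,o=cam(f,s); px=np.atleast_2d(np.array(px,float))
    d=(Rc@np.linalg.inv(K(f))@np.c_[px,np.ones(len(px))].T).T
    t=(z-o[2])/d[:,2]; return o+d*t[:,None]
def proj(f,P,s=None):
    Rc,o=cam(f,s); q=(np.atleast_2d(P)-o)@Rc; q=q@K(f).T; return q[:,:2]/q[:,2:]
E
python3 - <<'E'
from h import *
np.set_printoptions(precision=4,suppress=True)
F={n:viewer.grab_frame(n) for n in ["scene","top"]}
for n,f in F.items(): print(n,'cam origin',cam(f)[1], 'base px',proj(f,[[0,0,0.]]))
# caps: disc centre height .0285; bar top line 0.06
print('scene line centre', onplane(F["scene"],[[377,163],[431,143],[443,192]],0.06))
print('top line centre', onplane(F["top"],[[183,191],[154.5,262],[226.5,248.5]],0.06))
print('flange scene',onplane(F["scene"],[[169,264]],0.042),'top',onplane(F["top"],[[465,206]],0.042), onplane(F["top"],[[459.5,209]],0.009))
for t in ["spacer","gasket","blank","bolt0"]:
  for n,f in F.items():
    for d in viewer.outline_of(t,f):
        if d["score"]>.3:
            ys,xs=np.nonzero(d["mask"]); print(t,n,round(d["score"],2),d["bbox"],onplane(f,[[xs.mean(),ys.mean()]],.01)[0])
E
```

```text
scene cam origin [ 1.0297 -0.1208  0.7352] base px [[216.4628  86.3043]]
top cam origin [0.4282 0.0667 0.7919] base px [[364.6918 496.5531]]
scene line centre [[0.4626 0.2456 0.06  ]
 [0.4493 0.3843 0.06  ]
 [0.5822 0.3337 0.06  ]]
top line centre [[0.5763 0.3322 0.06  ]
 [0.4414 0.3828 0.06  ]
 [0.4631 0.2468 0.06  ]]
flange scene [[ 0.5434 -0.2079  0.042 ]] top [[ 0.5339 -0.2148  0.042 ]] [[ 0.5328 -0.2156  0.009 ]]
spacer scene 0.81 [370.0, 226.3, 401.3, 253.9] [0.6147 0.193  0.01  ]
spacer top 0.69 [246.0, 164.0, 269.3, 191.9] [0.611  0.1941 0.01  ]
gasket scene 0.67 [300.7, 197.3, 324.0, 220.8] [0.4935 0.0864 0.01  ]
gasket top 0.71 [296.2, 225.3, 324.2, 249.8] [0.4804 0.0901 0.01  ]
blank scene 0.82 [230.5, 177.3, 266.0, 209.2] [ 0.4024 -0.0225  0.01  ]
blank scene 0.61 [298.4, 194.9, 326.3, 221.6] [0.4918 0.0852 0.01  ]
blank top 0.9 [352.5, 266.7, 384.3, 297.2] [ 0.3943 -0.0207  0.01  ]
bolt0 scene 0.6 [321.1, 295.3, 328.3, 314.1] [0.706  0.0269 0.01  ]
bolt0 scene 0.43 [294.5, 304.8, 304.3, 321.6] [ 0.7007 -0.0199  0.01  ]
bolt0 top 0.64 [380.0, 127.2, 388.6, 138.4] [ 0.698  -0.0766  0.01  ]
bolt0 top 0.42 [354.6, 126.7, 362.9, 141.0] [ 0.7006 -0.0204  0.01  ]
bolt0 top 0.38 [334.6, 124.8, 340.6, 136.6] [0.706  0.0259 0.01  ]
```

```bash
cat >> h.py <<'E'
def delta(target,yaw=None):
    """world target TCP -> tool shift mm, rz deg"""
    s=bot.observe(); r=R.from_euler('xyz',s["tool_rot"])
    d=r.inv().apply(np.array(target)-s["position"])*1000
    print('pos',s["position"].round(4),'rot',np.degrees(s["tool_rot"]).round(2),'shift',d.round(1))
    if yaw is not None:
        rt=R.from_euler('xyz',[np.pi,0,np.radians(yaw)]); print('rotvec deg',np.degrees((r.inv()*rt).as_rotvec()).round(2))
E
python3 - <<'E'
from h import *
delta([.55,-.212,.235],17.6)
E
```

```text
pos [ 0.1888 -0.5958  0.2313] rot [-180.      0.     17.58] shift [ 460.3 -256.8   -3.7]
rotvec deg [-0.    0.   -0.02]
```

```bash
python3 -m creep '[{"tx":43,"ty":-24},{"tx":85,"ty":-47},{"tx":127,"ty":-71},{"tx":170,"ty":-95},{"tx":212,"ty":-118},{"tx":254,"ty":-142},{"tx":296,"ty":-165},{"tx":338,"ty":-189}]'; python3 -m creep '[{"tx":42,"ty":-23},{"tx":84,"ty":-46},{"tx":122,"ty":-68},{"tx":122,"ty":-68},{"tx":122,"ty":-68}]'; python3 - <<'E'
from h import *
np.set_printoptions(precision=4,suppress=True)
s=bot.observe(); f=viewer.grab_frame("wrist"); print(s["position"],s["tool_rot"],s["qpos"],s["clock"])
cv2.imwrite("pics/w1.png",f["pixels"])
for t in ["flange","flange_mouth"]:
    print(t,[(round(d["score"],2),d["bbox"]) for d in viewer.outline_of(t,f)])
np.save("f1.npy",{"f":f,"s":s},allow_pickle=True)
E
```

```text
[ 0.1888 -0.5958  0.2313] [-3.1415  0.      0.3068] [ 1.1938  0.5214 -0.0363  1.5995  0.0212  1.0211 -0.1128] 1.1
flange []
flange_mouth []schema error: expected keys rx, ry, rz, tx, ty, tz, hand
schema error: expected keys rx, ry, rz, tx, ty, tz, hand
```

View pics/w1.png

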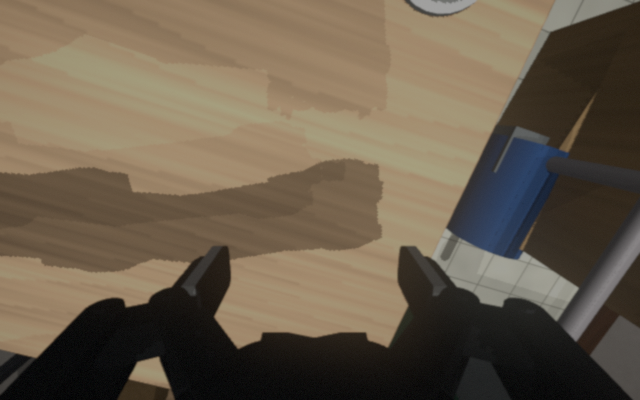

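The call was refused because every row needs all seven keys. The picture is the same as before, with the arm unmoved.

```bash
python3 -m creep '[{"rx":0,"ry":0,"rz":0,"tx":43,"ty":-24,"tz":0,"hand":-1},{"rx":0,"ry":0,"rz":0,"tx":85,"ty":-47,"tz":0,"hand":-1},{"rx":0,"ry":0,"rz":0,"tx":127,"ty":-71,"tz":0,"hand":-1},{"rx":0,"ry":0,"rz":0,"tx":170,"ty":-95,"tz":0,"hand":-1},{"rx":0,"ry":0,"rz":0,"tx":212,"ty":-118,"tz":0,"hand":-1},{"rx":0,"ry":0,"rz":0,"tx":254,"ty":-142,"tz":0,"hand":-1},{"rx":0,"ry":0,"rz":0,"tx":296,"ty":-165,"tz":0,"hand":-1},{"rx":0,"ry":0,"rz":0,"tx":338,"ty":-189,"tz":0,"hand":-1}]' && python3 -m creep '[{"rx":0,"ry":0,"rz":0,"tx":42,"ty":-23,"tz":0,"hand":-1},{"rx":0,"ry":0,"rz":0,"tx":84,"ty":-46,"tz":0,"hand":-1},{"rx":0,"ry":0,"rz":0,"tx":122,"ty":-68,"tz":0,"hand":-1},{"rx":0,"ry":0,"rz":0,"tx":122,"ty":-68,"tz":0,"hand":-1},{"rx":0,"ry":0,"rz":0,"tx":122,"ty":-68,"tz":0,"hand":-1}]'; python3 - <<'E'
from h import *
np.set_printoptions(precision=4,suppress=True)
s=bot.observe(); f=viewer.grab_frame("wrist"); print(s["position"],s["tool_rot"],s["qpos"],s["clock"])
cv2.imwrite("pics/w2.png",f["pixels"])
for t in ["flange","flange_mouth"]:
    print(t,[(round(d["score"],2),d["bbox"]) for d in viewer.outline_of(t,f)])
np.save("f1.npy",{"f":f,"s":s},allow_pickle=True)
E
```

```text
clock: 2.05
position: [0.455, -0.3121, 0.2316]
tool_rot: [3.141, -0.0, 0.307]
force: [0.6, -1.0, 1.1]
grip_width: 0.0851
clock: 2.55
position: [0.5501, -0.211, 0.2311]
tool_rot: [-3.141, 0.0, 0.309]
force: [0.2, -0.1, -0.6]
grip_width: 0.0855
[ 0.5501 -0.211   0.2311] [-3.1414  0.0002  0.3088] [ 0.3783  0.4677 -0.1581  1.6926  0.085   0.9884 -1.072 ] 2.55
flange [(0.77, [270.7, 140.2, 356.1, 221.7])]
flange_mouth [(0.64, [272.4, 137.3, 354.4, 221.6])]
```

View pics/w2.png

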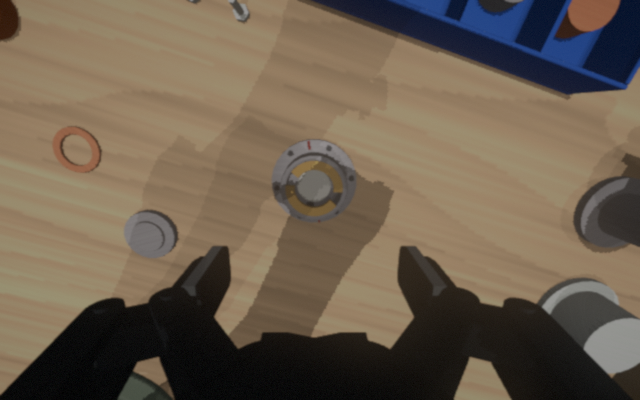

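The flange sits at about (314,181), with a red mark at (309,145). I'll go lower for a sharper look at the slots and marks.

```bash
python3 - <<'E'
from h import *
np.set_printoptions(precision=4,suppress=True)
D=np.load("f1.npy",allow_pickle=True).item(); f,s=D["f"],D["s"]
print(onplane(f,[[313.5,181]],.009,s), onplane(f,[[314,183]],.042,s))
E
python3 -m creep '[{"rx":0,"ry":0,"rz":0,"tx":-10,"ty":0,"tz":40,"hand":-1},{"rx":0,"ry":0,"rz":0,"tx":-10,"ty":0,"tz":80,"hand":-1},{"rx":0,"ry":0,"rz":0,"tx":-10,"ty":0,"tz":80,"hand":-1},{"rx":0,"ry":0,"rz":0,"tx":-10,"ty":0,"tz":80,"hand":-1}]'
python3 - <<'E'
from h import *
np.set_printoptions(precision=4,suppress=True)
s=bot.observe(); f=viewer.grab_frame("wrist"); print(s["position"],s["tool_rot"],s["qpos"],s["clock"])
cv2.imwrite("pics/w3.png",cv2.resize(f["pixels"][60:260,190:440],None,fx=3,fy=3,interpolation=cv2.INTER_CUBIC))
for t in ["flange","flange_mouth"]:
    print(t,[(round(d["score"],2),d["bbox"]) for d in viewer.outline_of(t,f)])
np.save("f2.npy",{"f":f,"s":s},allow_pickle=True)
E
```

```text
[[ 0.5377 -0.2135  0.009 ]] [[ 0.543  -0.2125  0.042 ]]
clock: 3.1
position: [0.54, -0.2156, 0.1521]
tool_rot: [-3.141, 0.0, 0.306]
force: [0.7, -1.0, 0.5]
grip_width: 0.0853
[ 0.54   -0.2156  0.1521] [-3.1414  0.0003  0.3057] [ 0.3846  0.5504 -0.1502  1.7851  0.1079  0.8144 -1.083 ] 3.1
flange [(0.83, [256.9, 137.0, 367.0, 241.6])]
flange_mouth [(0.53, [259.4, 136.9, 365.3, 239.6])]
```

View pics/w3.png

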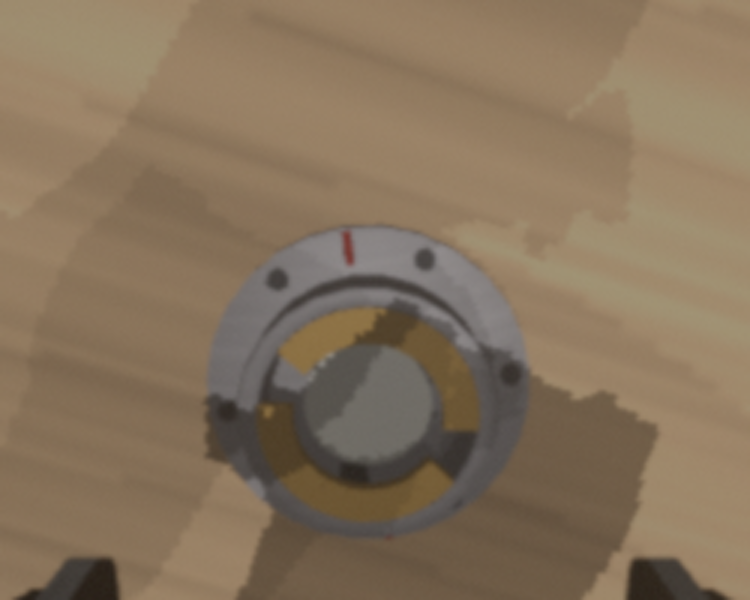

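The close view shows the red mark at (348,248) and a sliver of the other at (390,536). The slots are at about (285,380) and (455,453) in the crop. I'll convert these to world coordinates.

```bash
python3 - <<'E'
from h import *
np.set_printoptions(precision=4,suppress=True)
D=np.load("f2.npy",allow_pickle=True).item(); f,s=D["f"],D["s"]
c=lambda p:(np.array(p,float)+.5)/3-.5+np.array([190,60])
def circ(P):
    A=np.c_[2*P[:,:2],np.ones(len(P))]; x=np.linalg.lstsq(A,(P[:,:2]**2).sum(1),rcond=None)[0]
    return x[:2],np.sqrt(x[2]+x[0]**2+x[1]**2)
# inner wall rim / lip outer (r34) at z .042
rim=onplane(f,c([(278,352),(262,405),(280,468),(320,508),(370,523),(420,508),(452,480),(477,431),(470,370),(440,330),(385,309),(330,318)]),.042,s)
print('lip outer',circ(rim))
bore=onplane(f,c([(303,375),(372,345),(410,355),(435,390),(443,431),(432,462),(370,488),(320,460),(298,403)]),.042,s)
print('bore',circ(bore))
base=onplane(f,c([(209,360),(230,300),(290,242),(370,224),(440,238),(500,295),(527,360),(527,400)]),.009,s)
print('base',circ(base))
wall=onplane(f,c([(240,400),(262,480),(310,525),(370,536)]),.042,s); print('wall',circ(wall))
cen,_=circ(rim)
ang=lambda p,z,cc: np.degrees(np.arctan2(*(onplane(f,c([p]),z,s)[0,:2]-cc)[::-1]))
print('mark',[ang(p,.009,cc) for cc in(cen,circ(base)[0]) for p in [(345,231),(348,248),(351,264)]])
m=onplane(f,c([(345,231),(351,264)]),.009,s); d=m[0]-m[1]; print('mark dir',np.degrees(np.arctan2(d[1],d[0])),m)
L=[ang(p,.042,cen) for p in [(278,352),(303,375),(262,405),(298,403)]]
Rr=[ang(p,.042,cen) for p in [(443,431),(477,431),(432,462),(452,480)]]
print('left',L,'right',Rr)
E
```

```text
lip outer (array([ 0.5365, -0.215 ]), np.float64(0.033985284061613046))
bore (array([ 0.5366, -0.2151]), np.float64(0.023006578783853537))
base (array([ 0.5374, -0.2138]), np.float64(0.05533764586353589))
wall (array([ 0.5359, -0.2145]), np.float64(0.03970411058194958))
mark [np.float64(26.328947357991446), np.float64(26.223255816143258), np.float64(26.02189361003489), np.float64(25.570654081972332), np.float64(25.373205326976283), np.float64(25.05867278288921)]
mark dir 27.561672808314153 [[ 0.5855 -0.1907  0.009 ]
 [ 0.5759 -0.1958  0.009 ]]
left [np.float64(70.89301318213087), np.float64(73.9849057059926), np.float64(100.58510085292332), np.float64(95.56726798605877)] right [np.float64(-83.23521444371067), np.float64(-79.83999968457118), np.float64(-109.27724370326271), np.float64(-110.95698280495488)]
```

The flange axis is at about (0.5367, -0.2148). Its x axis is at about 26° in the world and the slots at about 85°, so 59° anticlockwise, which is inside the 33–87° range. Next I'll go over the cap and look.

```bash
python3 - <<'E'
from h import *
delta([.463,.247,.18],17.6)
E
```

```text
pos [ 0.5411 -0.2154  0.1533] rot [ 1.7991e+02 -1.3000e-01  1.7550e+01] shift [  65.1 -464.4  -27.3]
rotvec deg [ 0.09 -0.13 -0.05]
```

```bash
python3 -m creep '[{"rx":0,"ry":0,"rz":0,"tx":6,"ty":-45,"tz":-27,"hand":-1},{"rx":0,"ry":0,"rz":0,"tx":12,"ty":-90,"tz":-27,"hand":-1},{"rx":0,"ry":0,"rz":0,"tx":19,"ty":-135,"tz":-27,"hand":-1},{"rx":0,"ry":0,"rz":0,"tx":25,"ty":-180,"tz":-27,"hand":-1},{"rx":0,"ry":0,"rz":0,"tx":32,"ty":-225,"tz":-27,"hand":-1},{"rx":0,"ry":0,"rz":0,"tx":38,"ty":-270,"tz":-27,"hand":-1},{"rx":0,"ry":0,"rz":0,"tx":44,"ty":-315,"tz":-27,"hand":-1},{"rx":0,"ry":0,"rz":0,"tx":50,"ty":-360,"tz":-27,"hand":-1}]' && python3 -m creep '[{"rx":0,"ry":0,"rz":0,"tx":6,"ty":-45,"tz":0,"hand":-1},{"rx":0,"ry":0,"rz":0,"tx":12,"ty":-90,"tz":0,"hand":-1},{"rx":0,"ry":0,"rz":0,"tx":15,"ty":-104,"tz":0,"hand":-1},{"rx":0,"ry":0,"rz":0,"tx":15,"ty":-104,"tz":0,"hand":-1},{"rx":0,"ry":0,"rz":0,"tx":15,"ty":-104,"tz":0,"hand":-1},{"rx":0,"ry":0,"rz":0,"tx":15,"ty":-104,"tz":0,"hand":-1}]'
python3 - <<'E'
from h import *
np.set_printoptions(precision=4,suppress=True)
s=bot.observe(); f=viewer.grab_frame("wrist"); print(s["position"],s["tool_rot"],s["qpos"],s["clock"])
cv2.imwrite("pics/w4.png",f["pixels"])
for t in ["cap"]:
    print(t,[(round(d["score"],2),d["bbox"]) for d in viewer.outline_of(t,f)])
np.save("f3.npy",{"f":f,"s":s},allow_pickle=True)
E
```

```text
clock: 4.05
position: [0.4793, 0.1453, 0.18]
tool_rot: [3.141, -0.003, 0.307]
force: [1.3, 0.4, 0.4]
grip_width: 0.0852
clock: 4.65
position: [0.4626, 0.2456, 0.1788]
tool_rot: [3.141, -0.001, 0.305]
force: [-0.7, -1.0, -0.1]
grip_width: 0.0852
[0.4626 0.2456 0.1788] [ 3.1411 -0.0006  0.3049] [-0.4147  0.4374 -0.246   1.9095  0.1437  0.8111 -2.0035] 4.65
cap [(0.6, [215.5, 0.0, 295.4, 83.2]), (0.57, [275.1, 150.5, 344.6, 214.3]), (0.55, [143.0, 123.6, 213.8, 190.1])]
```

View pics/w4.png

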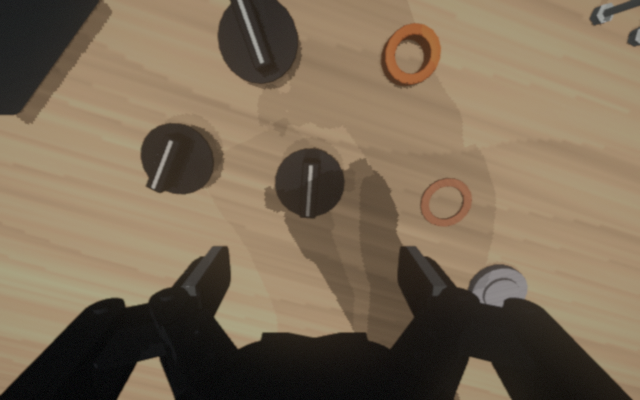

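The target cap is at about (310,183), with its white line from (311,166) to (308,216). The two look-alikes are at (258,40) and (180,160).

```bash
python3 - <<'E'
from h import *
np.set_printoptions(precision=4,suppress=True)
D=np.load("f3.npy",allow_pickle=True).item(); f,s=D["f"],D["s"]
b=f["pixels"]; g=cv2.cvtColor(b,cv2.COLOR_BGR2GRAY)
m=np.zeros_like(g); m[160:222,295:325]=g[160:222,295:325]>110
ys,xs=np.nonzero(m); print(len(xs),xs.min(),xs.max(),ys.min(),ys.max())
P=onplane(f,np.c_[xs,ys],.06,s)[:,:2]; c=P.mean(0); u,sv,vt=np.linalg.svd(P-c); d=vt[0]
t=(P-c)@d; print('c',c,'mid',c+d*(t.max()+t.min())/2,'len',np.ptp(t),'wid',np.ptp((P-c)@vt[1]),'yaw',np.degrees(np.arctan2(d[1],d[0])))
# disc circle from outline at z .031
for dd in viewer.outline_of("cap",f) if 0 else []: pass
ed=onplane(f,[[276,183],[344,183],[309,148]],.031,s); print(ed)
for p in [[310,182]]: print(onplane(f,[p],.031,s))
cv2.imwrite("pics/w4z.png",cv2.resize(b[120:240,240:380],None,fx=5,fy=5,interpolation=cv2.INTER_CUBIC))
E
```

```text
60 308 312 165 181
c [0.4801 0.2557] mid [0.4799 0.2557] len 0.015341777104340587 wid 0.0033508491896223425 yaw -168.45695235209075
[[0.4532 0.2852 0.031 ]
 [0.4747 0.2171 0.031 ]
 [0.4985 0.2629 0.031 ]]
[[0.465  0.2514 0.031 ]]
```

View pics/w4z.png

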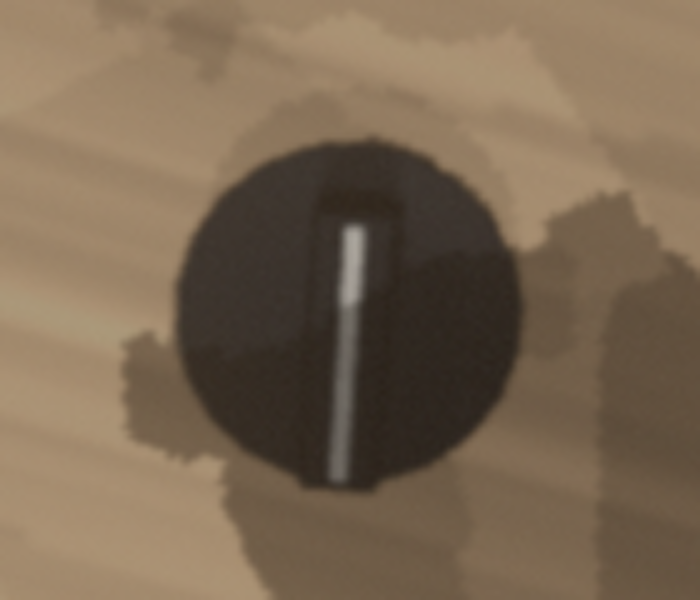

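```bash
python3 - <<'E'
from h import *
np.set_printoptions(precision=4,suppress=True)
D=np.load("f3.npy",allow_pickle=True).item(); f,s=D["f"],D["s"]
c=lambda p:(np.array(p,float)+.5)/5-.5+np.array([240,120])
P=onplane(f,c([(354,227),(338,482)]),.06,s); d=P[0]-P[1]
print(P,'mid',P.mean(0),'len',np.linalg.norm(d),'yaw',np.degrees(np.arctan2(d[1],d[0])))
Q=onplane(f,c([(177,310),(520,310),(360,139),(270,165),(450,168),(200,220),(500,230),(235,445),(460,440),(500,385),(195,390)]),.031,s)[:,:2]
A=np.c_[2*Q,np.ones(len(Q))]; x=np.linalg.lstsq(A,(Q**2).sum(1),rcond=None)[0]; print('disc',x[:2],np.sqrt(x[2]+x[0]**2+x[1]**2))
delta([*((P.mean(0)[:2]+x[:2])/2),.09],np.degrees(np.arctan2(d[1],d[0])))
E
```

```text
[[0.4873 0.2576 0.06  ]
 [0.4383 0.2456 0.06  ]] mid [0.4628 0.2516 0.06  ] len 0.0504377005047311 yaw 13.765052898451378
disc [0.4638 0.252 ] 0.03643689918872104
pos [0.4625 0.2458 0.1786] rot [179.98  -0.02  17.47] shift [ 2.5 -5.5 88.6]
rotvec deg [ 0.02 -0.02  3.7 ]
```

```bash
python3 -m creep '[{"rx":0,"ry":0,"rz":3.7,"tx":2.5,"ty":-5.5,"tz":40,"hand":-1},{"rx":0,"ry":0,"rz":3.7,"tx":2.5,"ty":-5.5,"tz":78,"hand":-1},{"rx":0,"ry":0,"rz":3.7,"tx":2.5,"ty":-5.5,"tz":78,"hand":-1},{"rx":0,"ry":0,"rz":3.7,"tx":2.5,"ty":-5.5,"tz":78,"hand":-1}]'
python3 - <<'E'
from h import *
np.set_printoptions(precision=4,suppress=True)
s=bot.observe(); f=viewer.grab_frame("wrist"); print(s["position"],s["tool_rot"],s["clock"])
cv2.imwrite("pics/w5.png",f["pixels"])
np.save("f4.npy",{"f":f,"s":s},allow_pickle=True)
print(proj(f,[[.4633,.2518,.06],[.4633,.2518,.031]],s))
E
```

```text
clock: 5.15
position: [0.4629, 0.2526, 0.1009]
tool_rot: [3.141, 0.001, 0.242]
force: [0.5, -0.5, 0.7]
grip_width: 0.0852
[0.4629 0.2526 0.1009] [3.1413 0.0008 0.2418] 5.15
[[316.3136 222.9204]
 [315.9999 209.2994]]
```

View pics/w5.png

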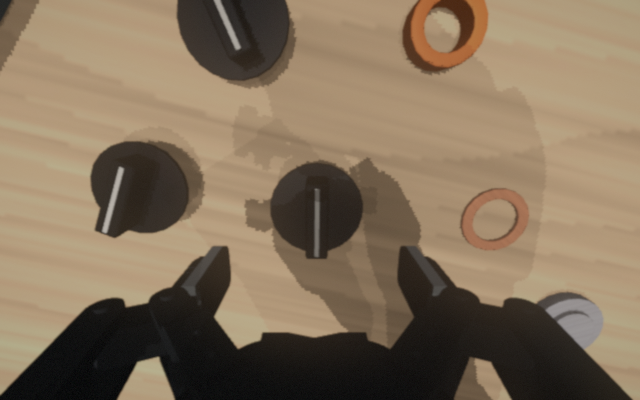

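The line runs from (317,187) to (318,257), which is vertical and agrees with the projected centre (316,223). I'll descend and grip.

```bash
python3 - <<'E'
from h import *
np.set_printoptions(precision=4,suppress=True)
D=np.load("f4.npy",allow_pickle=True).item(); f,s=D["f"],D["s"]
P=onplane(f,[(317,187.5),(318,257)],.06,s); d=P[0]-P[1]
print('mid',P.mean(0),'len',np.linalg.norm(d),'yaw',np.degrees(np.arctan2(d[1],d[0])))
delta([*P.mean(0)[:2],.036],np.degrees(np.arctan2(d[1],d[0])))
E
```

```text
mid [0.463  0.2509 0.06  ] len 0.05159585326155839 yaw 14.885195089989814
pos [0.4634 0.253  0.1018] rot [-179.98   -0.06   13.85] shift [-0.9  2.  65.8]
rotvec deg [-0.02 -0.06 -1.03]
```

```bash
python3 -m creep '[{"rx":0,"ry":0,"rz":-0.5,"tx":-0.5,"ty":1,"tz":35,"hand":-1},{"rx":0,"ry":0,"rz":-0.5,"tx":-0.5,"ty":1,"tz":65,"hand":-1},{"rx":0,"ry":0,"rz":-0.5,"tx":-0.5,"ty":1,"tz":65,"hand":-1},{"rx":0,"ry":0,"rz":-0.5,"tx":-0.5,"ty":1,"tz":65,"hand":0},{"rx":0,"ry":0,"rz":-0.5,"tx":-0.5,"ty":1,"tz":65,"hand":0.3},{"rx":0,"ry":0,"rz":-0.5,"tx":-0.5,"ty":1,"tz":65,"hand":0.6},{"rx":0,"ry":0,"rz":-0.5,"tx":-0.5,"ty":1,"tz":65,"hand":1},{"rx":0,"ry":0,"rz":-0.5,"tx":-0.5,"ty":1,"tz":65,"hand":1}]' 40 && python3 -m creep '[{"rx":0,"ry":0,"rz":0,"tx":0,"ty":0,"tz":0,"hand":1},{"rx":0,"ry":0,"rz":0,"tx":0,"ty":0,"tz":0,"hand":1},{"rx":0,"ry":0,"rz":0,"tx":0,"ty":0,"tz":0,"hand":1}]'
```

```text
clock: 6.0
position: [0.4627, 0.2521, 0.0359]
tool_rot: [-3.141, -0.001, 0.251]
force: [0.5, -1.3, 6.5]
grip_width: 0.015
clock: 6.3
position: [0.4628, 0.252, 0.0359]
tool_rot: [-3.142, -0.001, 0.251]
force: [0.5, -2.2, 10.5]
grip_width: 0.0148
```

Gripped at 15 mm opening. There is a 10 N upward force, probably from the pads swinging forward while gripping. I'll lift slowly.

```bash
python3 -m creep '[{"rx":0,"ry":0,"rz":0,"tx":0,"ty":0,"tz":-5,"hand":1},{"rx":0,"ry":0,"rz":0,"tx":0,"ty":0,"tz":-20,"hand":1},{"rx":0,"ry":0,"rz":0,"tx":0,"ty":0,"tz":-50,"hand":1},{"rx":0,"ry":0,"rz":0,"tx":0,"ty":0,"tz":-90,"hand":1},{"rx":0,"ry":0,"rz":0,"tx":0,"ty":0,"tz":-110,"hand":1},{"rx":0,"ry":0,"rz":0,"tx":0,"ty":0,"tz":-110,"hand":1},{"rx":0,"ry":0,"rz":0,"tx":0,"ty":0,"tz":-110,"hand":1}]'
python3 - <<'E'
from h import *
np.set_printoptions(precision=4,suppress=True)
s=bot.observe(); f=viewer.grab_frame("wrist"); print(s["position"],s["tool_rot"],s["force"],s["moment"],s["clock"])
cv2.imwrite("pics/w6.png",f["pixels"])
np.save("f5.npy",{"f":f,"s":s},allow_pickle=True)
f=viewer.grab_frame("scene");cv2.imwrite("pics/s6.png",cv2.resize(f["pixels"][60:260,280:520],None,fx=3,fy=3))
delta([.5367,-.2148,.15],85)
E
```

```text
clock: 7.0
position: [0.4623, 0.2518, 0.1452]
tool_rot: [-3.142, -0.0, 0.251]
force: [-0.6, -0.3, -1.8]
grip_width: 0.0151
[0.4623 0.2518 0.1452] [-3.1416 -0.0002  0.2509] [-0.5716 -0.2709 -1.8094] [-0.0556 -0.0196 -0.0083] 7.0
pos [0.4619 0.2516 0.1443] rot [179.97   0.09  14.38] shift [-43.4 470.3  -5.4]
rotvec deg [ -0.03   0.1  -70.62]
```

View pics/w6.png

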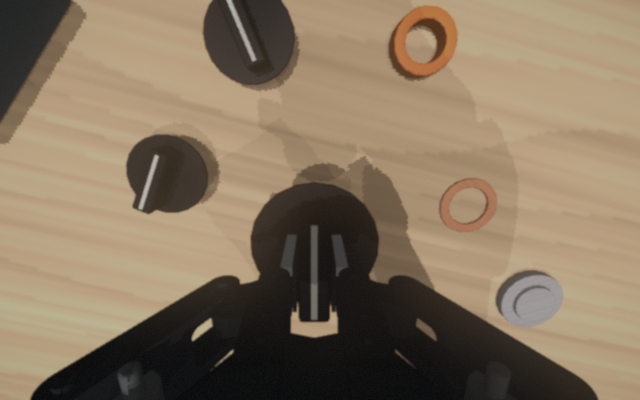

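View pics/s6.png

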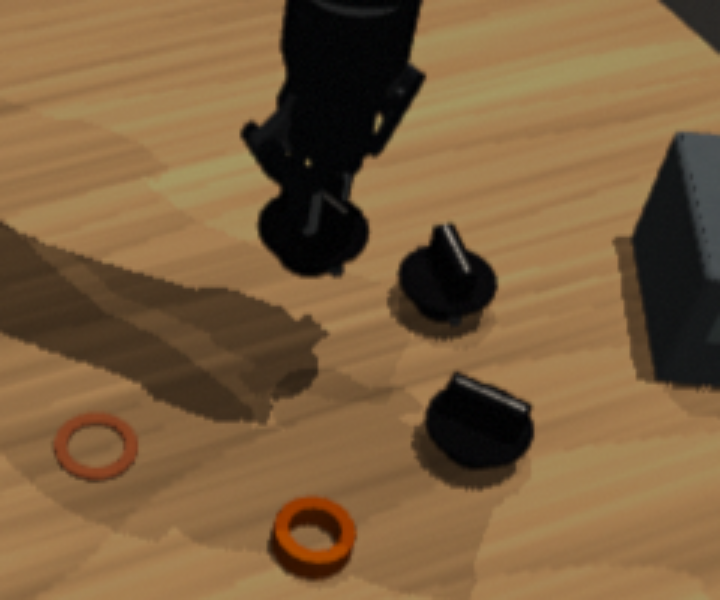

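The cap is held. The line runs straight from (314,226) to (314,320), and the disc spans columns 251–378 with its top at row 183.

```bash
python3 - <<'E'
from h import *
np.set_printoptions(precision=4,suppress=True)
D=np.load("f5.npy",allow_pickle=True).item(); f,s=D["f"],D["s"]
r=R.from_euler('xyz',s["tool_rot"]); z=s["position"][2]
P=onplane(f,[(314,226),(314,320)],z+.0241,s); t=r.inv().apply(P-s["position"])*1000
print('line tool mm',t,'mid',t.mean(0),'len',np.linalg.norm(t[0]-t[1]))
g=cv2.cvtColor(f["pixels"],cv2.COLOR_BGR2GRAY)
px=[]
for a in np.radians(range(190,351,10)):
    # radial search from disc centre (314.5,245)
    for rr in np.arange(50,80,.5):
        x,y=314.5+rr*np.cos(a),245+rr*np.sin(a)
        if g[int(round(y)),int(round(x))]>55: px.append((x,y)); break
Q=r.inv().apply(onplane(f,px,z-.0049,s)-s["position"])[:,:2]*1000
A=np.c_[2*Q,np.ones(len(Q))]; x=np.linalg.lstsq(A,(Q**2).sum(1),rcond=None)[0]; print('disc',x[:2],np.sqrt(x[2]+x[0]**2+x[1]**2),np.round(np.hypot(*(Q-x[:2]).T),1))
E
```

```text
line tool mm [[ 24.5984  -0.8192 -24.0952]
 [-25.9213  -0.7648 -24.105 ]] mid [ -0.6615  -0.792  -24.1001] len 50.519718482927445
disc [ 1.7151 -0.2407] 35.59653059579479 [35.8 35.5 35.2 35.6 35.5 35.4 35.9 36.  36.  35.3 35.7 35.2 35.2 35.7
 35.6 35.6 35.8]
```

```bash
python3 -m creep '[{"rx":0,"ry":0,"rz":-8,"tx":-4,"ty":42,"tz":-10,"hand":1},{"rx":0,"ry":0,"rz":-16,"tx":-8,"ty":84,"tz":-10,"hand":1},{"rx":0,"ry":0,"rz":-24,"tx":-12,"ty":127,"tz":-10,"hand":1},{"rx":0,"ry":0,"rz":-32,"tx":-16,"ty":170,"tz":-10,"hand":1},{"rx":0,"ry":0,"rz":-40,"tx":-20,"ty":215,"tz":-10,"hand":1},{"rx":0,"ry":0,"rz":-48,"tx":-24,"ty":260,"tz":-10,"hand":1},{"rx":0,"ry":0,"rz":-56,"tx":-28,"ty":305,"tz":-10,"hand":1},{"rx":0,"ry":0,"rz":-64,"tx":-32,"ty":350,"tz":-10,"hand":1}]'; python3 - <<'E'
from h import *
delta([.5367,-.2148,.155],85)
E
```

```text
clock: 7.9
position: [0.5177, -0.0958, 0.1542]
tool_rot: [-3.14, -0.0, 1.371]
force: [1.6, 0.7, -1.2]
grip_width: 0.0153
pos [ 0.5177 -0.0958  0.1542] rot [-1.7989e+02 -2.0000e-02  7.8570e+01] shift [-112.9   42.2   -1. ]
rotvec deg [-0.1  -0.03 -6.43]
```

```bash
python3 -m creep '[{"rx":0,"ry":0,"rz":-3,"tx":-35,"ty":13,"tz":0,"hand":1},{"rx":0,"ry":0,"rz":-6.4,"tx":-75,"ty":28,"tz":0,"hand":1},{"rx":0,"ry":0,"rz":-6.4,"tx":-110,"ty":41,"tz":0,"hand":1},{"rx":0,"ry":0,"rz":-6.4,"tx":-112.5,"ty":42,"tz":0,"hand":1},{"rx":0,"ry":0,"rz":-6.4,"tx":-112.5,"ty":42,"tz":0,"hand":1},{"rx":0,"ry":0,"rz":-6.4,"tx":-112.5,"ty":42,"tz":0,"hand":1}]'; python3 - <<'E'
from h import *
np.set_printoptions(precision=4,suppress=True)
delta([.5367,-.2148,.110],85)
s=bot.observe(); print(s["force"],s["qpos"],s["clock"])
f=viewer.grab_frame("wrist"); cv2.imwrite("pics/w7.png",f["pixels"])
for n in ["scene","top"]:
    f=viewer.grab_frame(n)
    x,y=(90,190) if n=="scene" else (370,130)
    cv2.imwrite(f"pics/{n}7.png",cv2.resize(f["pixels"][y:y+140,x:x+180],None,fx=4,fy=4,interpolation=cv2.INTER_CUBIC))
E
```

```text
clock: 8.5
position: [0.5361, -0.2117, 0.1545]
tool_rot: [-3.14, -0.001, 1.478]
force: [-0.2, 1.0, -2.2]
grip_width: 0.0152
pos [ 0.5361 -0.2117  0.1545] rot [-179.93   -0.06   84.68] shift [-3.1  0.9 44.5]
rotvec deg [-0.07 -0.06 -0.32]
[-0.2405  0.951  -2.2435] [ 0.6081  0.5744 -0.4733  1.7832  0.3303  0.8647 -0.11  ] 8.5
```

View pics/w7.png

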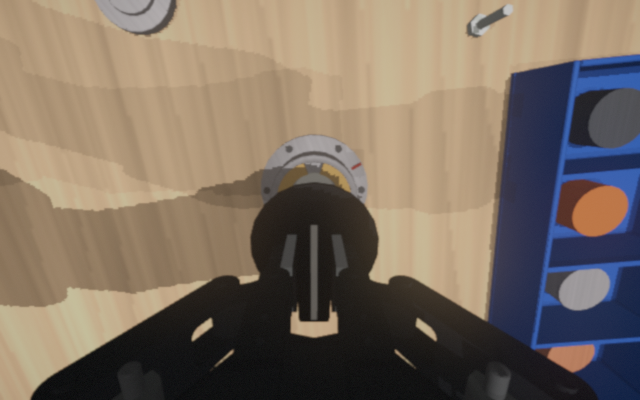

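View pics/scene7.png

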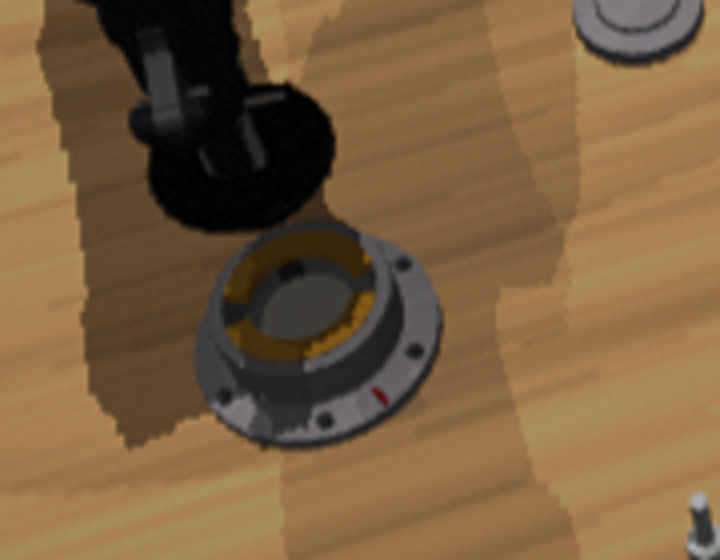

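View pics/top7.png

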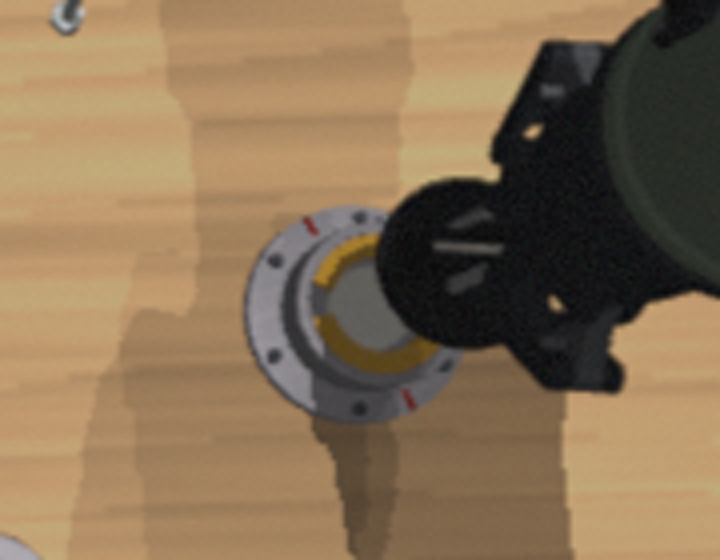

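The top view shows both red marks, at crop (310,226) and (409,399). The held cap hangs behind and above the mouth, as perspective suggests. I'll cross-check the angles.

```bash
python3 - <<'E'
from h import *
np.set_printoptions(precision=4,suppress=True)
f=viewer.grab_frame("top"); c=lambda p,o:(np.array(p,float)+.5)/4-.5+np.array(o)
P=onplane(f,c([(310,226),(409,399)],(370,130)),.009); d=P[0]-P[1]
print('top marks',P,P.mean(0),np.linalg.norm(d),np.degrees(np.arctan2(d[1],d[0])))
Q=onplane(f,c([(305,217),(316,234)],(370,130)),.009);d=Q[0]-Q[1];print(np.degrees(np.arctan2(d[1],d[0])))
Q=onplane(f,c([(403,390),(414,409)],(370,130)),.009);d=Q[0]-Q[1];print(np.degrees(np.arctan2(d[1],d[0])))
L=onplane(f,c([(433,246),(503,249)],(370,130)),.178); d=L[0]-L[1]; print('cap line yaw top',np.degrees(np.arctan2(d[1],d[0])),L.mean(0))
s=bot.observe(); print(s["position"],np.degrees(s["tool_rot"]))
# base circle in top
B=onplane(f,c([(246,310),(262,250),(300,218),(355,206),(262,365),(300,408),(360,423),(420,407),(452,370)],(370,130)),.009)[:,:2]
A=np.c_[2*B,np.ones(len(B))]; x=np.linalg.lstsq(A,(B**2).sum(1),rcond=None)[0]; print('base',x[:2],np.sqrt(x[2]+x[0]**2+x[1]**2))
f=viewer.grab_frame("scene")
L=onplane(f,c([(246,104),(292,94)],(90,190)),.178); print('scene line',L)
E
```

```text
top marks [[ 0.5808 -0.1942  0.009 ]
 [ 0.4906 -0.237   0.009 ]] [ 0.5357 -0.2156  0.009 ] 0.09989500893136362 25.4132284593324
28.625833552808466
25.717886692891284
cap line yaw top 85.80666211886303 [ 0.5373 -0.2002  0.178 ]
[ 0.5365 -0.2119  0.1553] [-179.9947   -0.01     84.7124]
base [ 0.5348 -0.2136] 0.05583821091049238
scene line [[ 0.5401 -0.202   0.178 ]
 [ 0.5415 -0.1844  0.178 ]]
```

```bash
python3 -m creep '[{"rx":0,"ry":0,"rz":0,"tx":-3,"ty":0.5,"tz":30,"hand":1},{"rx":0,"ry":0,"rz":0,"tx":-3,"ty":0.5,"tz":60,"hand":1},{"rx":0,"ry":0,"rz":0,"tx":-3,"ty":0.5,"tz":70,"hand":1},{"rx":0,"ry":0,"rz":0,"tx":-3,"ty":0.5,"tz":70,"hand":1},{"rx":0,"ry":0,"rz":0,"tx":-3,"ty":0.5,"tz":70,"hand":1},{"rx":0,"ry":0,"rz":0,"tx":-3,"ty":0.5,"tz":70,"hand":1}]'; python3 - <<'E'
from h import *
np.set_printoptions(precision=4,suppress=True)
delta([.5367,-.2148,.080],85)
s=bot.observe(); print(s["force"],s["moment"])
f=viewer.grab_frame("wrist"); cv2.imwrite("pics/w8.png",f["pixels"])
np.save("f8.npy",{"f":f,"s":s},allow_pickle=True)
for n in ["scene","top"]:
    f=viewer.grab_frame(n)
    x,y=(90,190) if n=="scene" else (370,130)
    cv2.imwrite(f"pics/{n}8.png",cv2.resize(f["pixels"][y:y+140,x:x+180],None,fx=4,fy=4,interpolation=cv2.INTER_CUBIC))
E
```

```text
clock: 9.35
position: [0.5374, -0.2161, 0.0866]
tool_rot: [3.14, 0.001, 1.477]
force: [0.0, 1.1, -1.5]
grip_width: 0.0152
pos [ 0.5374 -0.2161  0.0866] rot [179.9    0.03  84.63] shift [ 1.2 -0.8  6.6]
rotvec deg [ 0.1   0.03 -0.37]
[ 0.0119  1.0933 -1.5402] [-0.0432  0.0385 -0.0031]
```

View pics/scene8.png

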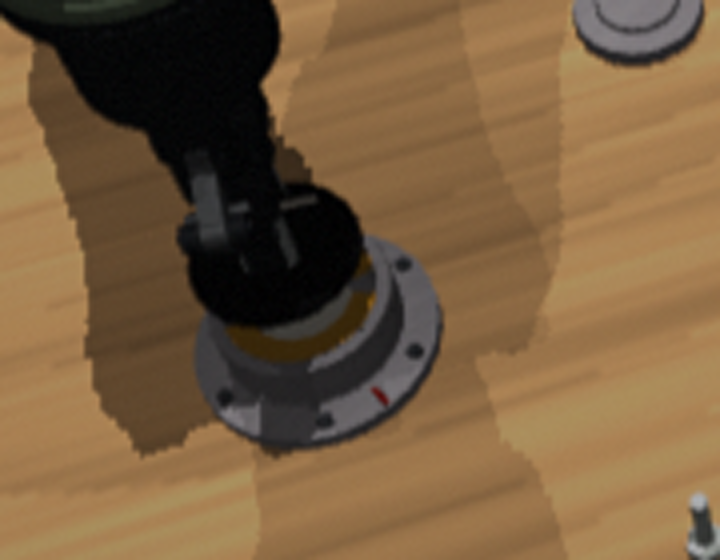

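View pics/top8.png

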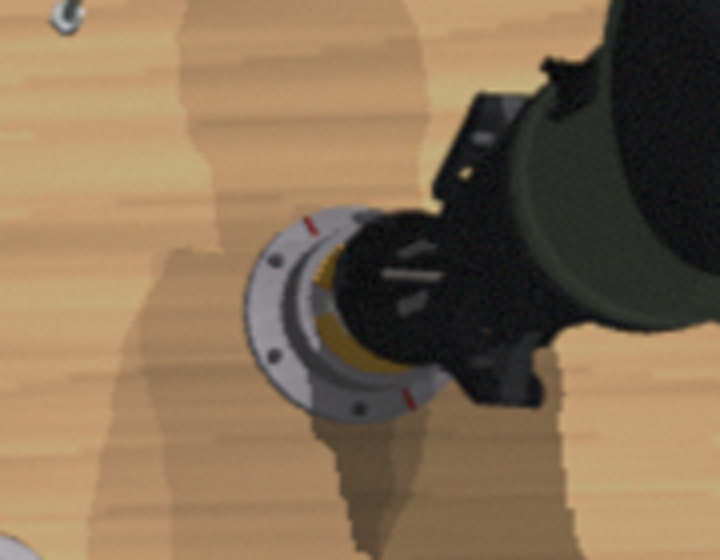

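View pics/w8.png

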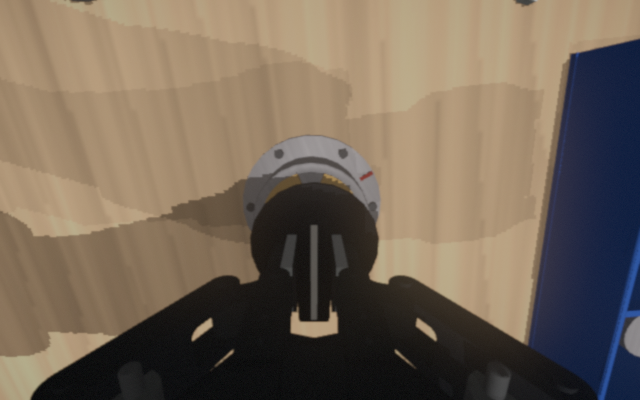

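In the wrist view the slot at (313,178) lies right in line with the bar. I'll make a small correction and descend in steps, checking the force.

```bash
python3 -m creep '[{"rx":0,"ry":0,"rz":-0.3,"tx":1,"ty":-0.8,"tz":3,"hand":1},{"rx":0,"ry":0,"rz":-0.3,"tx":1,"ty":-0.8,"tz":6,"hand":1},{"rx":0,"ry":0,"rz":-0.3,"tx":1,"ty":-0.8,"tz":8,"hand":1},{"rx":0,"ry":0,"rz":-0.3,"tx":1,"ty":-0.8,"tz":10,"hand":1},{"rx":0,"ry":0,"rz":-0.3,"tx":1,"ty":-0.8,"tz":10,"hand":1}]'; python3 -c "
from h import *
s=bot.observe(); print(s['force'].round(2),s['moment'].round(3),s['position'].round(4),np.degrees(s['tool_rot'][2]))"
```

```text
clock: 10.0
position: [0.5358, -0.2148, 0.0749]
tool_rot: [-3.141, -0.0, 1.482]
force: [-0.1, 0.5, -2.4]
grip_width: 0.0153
[-0.13  0.46 -2.42] [0.029 0.011 0.022] [ 0.5358 -0.2148  0.0749] 84.92830836295451
```

```bash
python3 -m creep '[{"rx":0,"ry":0,"rz":0,"tx":0,"ty":0,"tz":1,"hand":1},{"rx":0,"ry":0,"rz":0,"tx":0,"ty":0,"tz":2,"hand":1},{"rx":0,"ry":0,"rz":0,"tx":0,"ty":0,"tz":3,"hand":1},{"rx":0,"ry":0,"rz":0,"tx":0,"ty":0,"tz":3,"hand":1}]';  python3 -m creep '[{"rx":0,"ry":0,"rz":0,"tx":0,"ty":0,"tz":1,"hand":1},{"rx":0,"ry":0,"rz":0,"tx":0,"ty":0,"tz":2,"hand":1},{"rx":0,"ry":0,"rz":0,"tx":0,"ty":0,"tz":2,"hand":1}]'; python3 -c "
from h import *
s=bot.observe(); print(s['force'].round(2),s['moment'].round(3),s['position'].round(4),np.degrees(s['tool_rot'][2]))"
```

```text
clock: 10.4
position: [0.5358, -0.2148, 0.0722]
tool_rot: [-3.141, -0.0, 1.482]
force: [0.3, 0.1, -1.6]
grip_width: 0.0152
clock: 10.7
position: [0.5358, -0.2148, 0.0701]
tool_rot: [-3.141, -0.0, 1.482]
force: [0.2, -0.2, -2.5]
grip_width: 0.0153
[ 0.23 -0.16 -2.48] [ 0.016  0.028 -0.01 ] [ 0.5358 -0.2148  0.0701] 84.92413229946777
```

No contact yet. This is about lug-on-lip height, so I'll continue in 1 mm steps.

```bash
python3 -m creep '[{"rx":0,"ry":0,"rz":0,"tx":0,"ty":0,"tz":1,"hand":1},{"rx":0,"ry":0,"rz":0,"tx":0,"ty":0,"tz":2,"hand":1},{"rx":0,"ry":0,"rz":0,"tx":0,"ty":0,"tz":2,"hand":1}]';  python3 -m creep '[{"rx":0,"ry":0,"rz":0,"tx":0,"ty":0,"tz":1,"hand":1},{"rx":0,"ry":0,"rz":0,"tx":0,"ty":0,"tz":2,"hand":1},{"rx":0,"ry":0,"rz":0,"tx":0,"ty":0,"tz":2,"hand":1}]'; python3 -c "
from h import *
s=bot.observe(); print(s['force'].round(2),s['moment'].round(3),s['position'].round(4),np.degrees(s['tool_rot'][2]))"
```

```text
clock: 11.0
position: [0.5358, -0.2148, 0.0681]
tool_rot: [-3.141, -0.0, 1.482]
force: [0.4, -0.4, -1.6]
grip_width: 0.0148
clock: 11.3
position: [0.5358, -0.2148, 0.0662]
tool_rot: [-3.141, -0.0, 1.482]
force: [0.4, -0.2, -1.0]
grip_width: 0.0151
[ 0.38 -0.21 -0.95] [ 0.008  0.007 -0.057] [ 0.5358 -0.2148  0.0662] 84.92682141997335
```

```bash
python3 -m creep '[{"rx":0,"ry":0,"rz":0,"tx":0,"ty":0,"tz":1,"hand":1},{"rx":0,"ry":0,"rz":0,"tx":0,"ty":0,"tz":2,"hand":1},{"rx":0,"ry":0,"rz":0,"tx":0,"ty":0,"tz":3,"hand":1},{"rx":0,"ry":0,"rz":0,"tx":0,"ty":0,"tz":3,"hand":1}]';  python3 -m creep '[{"rx":0,"ry":0,"rz":0,"tx":0,"ty":0,"tz":1,"hand":1},{"rx":0,"ry":0,"rz":0,"tx":0,"ty":0,"tz":2,"hand":1},{"rx":0,"ry":0,"rz":0,"tx":0,"ty":0,"tz":2,"hand":1}]'; python3 -c "
from h import *
s=bot.observe(); print(s['force'].round(2),s['moment'].round(3),s['position'].round(4),np.degrees(s['tool_rot'][2]))"
```

```text
clock: 11.7
position: [0.5358, -0.2148, 0.0631]
tool_rot: [-3.141, -0.0, 1.482]
force: [-0.5, 0.2, -0.7]
grip_width: 0.015
clock: 12.0
position: [0.5359, -0.2148, 0.0612]
tool_rot: [-3.142, -0.0, 1.482]
force: [0.7, -0.8, -1.7]
grip_width: 0.015
[ 0.73 -0.81 -1.71] [-0.034 -0.024 -0.   ] [ 0.5359 -0.2148  0.0612] 84.92477270613655
```

The lugs are through the slots, with the origin at about 25 mm. Next I'll compress the spring to an origin height of about 19 mm.

```bash
python3 -m creep '[{"rx":0,"ry":0,"rz":0,"tx":0,"ty":0,"tz":1,"hand":1},{"rx":0,"ry":0,"rz":0,"tx":0,"ty":0,"tz":2,"hand":1},{"rx":0,"ry":0,"rz":0,"tx":0,"ty":0,"tz":3,"hand":1},{"rx":0,"ry":0,"rz":0,"tx":0,"ty":0,"tz":3,"hand":1}]';  python3 -m creep '[{"rx":0,"ry":0,"rz":0,"tx":0,"ty":0,"tz":1,"hand":1},{"rx":0,"ry":0,"rz":0,"tx":0,"ty":0,"tz":2,"hand":1},{"rx":0,"ry":0,"rz":0,"tx":0,"ty":0,"tz":3,"hand":1},{"rx":0,"ry":0,"rz":0,"tx":0,"ty":0,"tz":3,"hand":1}]'; python3 -c "
from h import *
s=bot.observe(); print(s['force'].round(2),s['moment'].round(3),s['position'].round(4),np.degrees(s['tool_rot'][2]))
f=viewer.grab_frame('scene'); cv2.imwrite('pics/scene9.png',cv2.resize(f['pixels'][190:330,90:270],None,fx=4,fy=4,interpolation=cv2.INTER_CUBIC))"
```

```text
clock: 12.4
position: [0.536, -0.2148, 0.0583]
tool_rot: [3.142, 0.0, 1.482]
force: [-0.2, 0.5, 2.3]
grip_width: 0.0153
clock: 12.8
position: [0.5361, -0.2149, 0.0553]
tool_rot: [3.141, 0.0, 1.482]
force: [-1.6, 0.2, 5.2]
grip_width: 0.0153
[-1.57  0.19  5.23] [0.027 0.36  0.006] [ 0.5361 -0.2149  0.0553] 84.93006182657108
```

View pics/scene9.png

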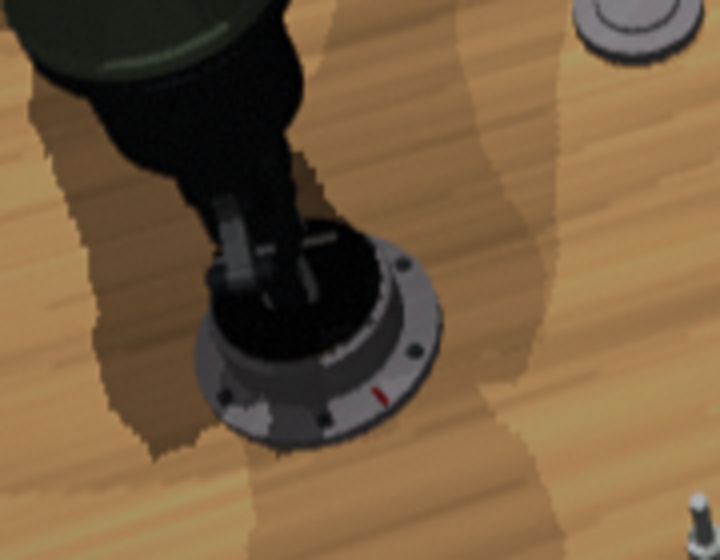

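Spring contact is confirmed at about 7 N. The scene view shows the disc nearly down in the port. I'll go 1 mm deeper, then twist clockwise (+rz) in stages while watching the moment.

```bash
python3 -m creep '[{"rx":0,"ry":0,"rz":0,"tx":0,"ty":0,"tz":1,"hand":1},{"rx":0,"ry":0,"rz":3,"tx":0,"ty":0,"tz":1,"hand":1},{"rx":0,"ry":0,"rz":7,"tx":0,"ty":0,"tz":1,"hand":1},{"rx":0,"ry":0,"rz":12,"tx":0,"ty":0,"tz":1,"hand":1},{"rx":0,"ry":0,"rz":12,"tx":0,"ty":0,"tz":1,"hand":1}]'; python3 -c "
from h import *
s=bot.observe(); print(s['force'].round(2),s['moment'].round(3),s['position'].round(4),np.degrees(s['tool_rot']).round(2))"
```

```text
clock: 13.35
position: [0.5362, -0.2151, 0.0546]
tool_rot: [3.141, 0.0, 1.269]
force: [-0.2, -0.7, 6.6]
grip_width: 0.0155
[-0.2  -0.73  6.64] [-0.162  0.198  0.029] [ 0.5362 -0.2151  0.0546] [1.7996e+02 3.0000e-02 7.2740e+01]
```

Turning freely, with a moment of about 0.03 N·m. I'll carry on to just short of the stop.

```bash
python3 -m creep '[{"rx":0,"ry":0,"rz":5,"tx":0,"ty":0,"tz":0,"hand":1},{"rx":0,"ry":0,"rz":10,"tx":0,"ty":0,"tz":0,"hand":1},{"rx":0,"ry":0,"rz":15,"tx":0,"ty":0,"tz":0,"hand":1},{"rx":0,"ry":0,"rz":20,"tx":0,"ty":0,"tz":0,"hand":1},{"rx":0,"ry":0,"rz":20,"tx":0,"ty":0,"tz":0,"hand":1}]'; python3 -c "
from h import *
s=bot.observe(); print(s['force'].round(2),s['moment'].round(3),s['position'].round(4),np.degrees(s['tool_rot']).round(2))";python3 -m creep '[{"rx":0,"ry":0,"rz":5,"tx":0,"ty":0,"tz":0,"hand":1},{"rx":0,"ry":0,"rz":10,"tx":0,"ty":0,"tz":0,"hand":1},{"rx":0,"ry":0,"rz":15,"tx":0,"ty":0,"tz":0,"hand":1},{"rx":0,"ry":0,"rz":20,"tx":0,"ty":0,"tz":0,"hand":1},{"rx":0,"ry":0,"rz":20,"tx":0,"ty":0,"tz":0,"hand":1}]'; python3 -c "
from h import *
s=bot.observe(); print(s['force'].round(2),s['moment'].round(3),s['position'].round(4),np.degrees(s['tool_rot']).round(2))"
```

```text
clock: 13.85
position: [0.5362, -0.2151, 0.0546]
tool_rot: [3.141, 0.0, 0.92]
force: [-0.7, 0.6, 6.7]
grip_width: 0.0152
[-0.73  0.62  6.66] [-0.073  0.28  -0.014] [ 0.5362 -0.2151  0.0546] [1.7996e+02 1.0000e-02 5.2730e+01]
clock: 14.35
position: [0.5361, -0.215, 0.0545]
tool_rot: [3.141, -0.0, 0.571]
force: [-0.3, -0.7, 6.7]
grip_width: 0.015
[-0.29 -0.65  6.68] [-0.083  0.192 -0.006] [ 0.5361 -0.215   0.0545] [179.96  -0.    32.74]
```

```bash
for i in 1; do python3 -m creep '[{"rx":0,"ry":0,"rz":1,"tx":0,"ty":0,"tz":0,"hand":1},{"rx":0,"ry":0,"rz":2,"tx":0,"ty":0,"tz":0,"hand":1},{"rx":0,"ry":0,"rz":3,"tx":0,"ty":0,"tz":0,"hand":1},{"rx":0,"ry":0,"rz":4,"tx":0,"ty":0,"tz":0,"hand":1},{"rx":0,"ry":0,"rz":4,"tx":0,"ty":0,"tz":0,"hand":1}]'; done; python3 -c "
from h import *
s=bot.observe(); print(s['force'].round(2),s['moment'].round(3),s['position'].round(4),np.degrees(s['tool_rot']).round(2))";python3 -m creep '[{"rx":0,"ry":0,"rz":0.5,"tx":0,"ty":0,"tz":0,"hand":1},{"rx":0,"ry":0,"rz":1,"tx":0,"ty":0,"tz":0,"hand":1},{"rx":0,"ry":0,"rz":1,"tx":0,"ty":0,"tz":0,"hand":1}]'; python3 -c "
from h import *
s=bot.observe(); print(s['force'].round(2),s['moment'].round(3),s['position'].round(4),np.degrees(s['tool_rot']).round(2))"
```

```text
clock: 14.85
position: [0.5361, -0.215, 0.0545]
tool_rot: [3.141, -0.0, 0.504]
force: [-1.6, -0.6, 7.0]
grip_width: 0.0152
[-1.58 -0.65  6.97] [-0.014  0.345  0.062] [ 0.5361 -0.215   0.0545] [ 1.7997e+02 -1.0000e-02  2.8890e+01]
clock: 15.15
position: [0.5361, -0.215, 0.0545]
tool_rot: [3.141, -0.0, 0.487]
force: [-1.2, -0.4, 6.5]
grip_width: 0.015
[-1.23 -0.39  6.49] [0.014 0.308 0.073] [ 0.5361 -0.215   0.0545] [ 1.7997e+02 -1.0000e-02  2.7900e+01]
```

```bash
python3 -m creep '[{"rx":0,"ry":0,"rz":0.5,"tx":0,"ty":0,"tz":0,"hand":1},{"rx":0,"ry":0,"rz":1,"tx":0,"ty":0,"tz":0,"hand":1},{"rx":0,"ry":0,"rz":1,"tx":0,"ty":0,"tz":0,"hand":1}]'; python3 -c "
from h import *
s=bot.observe(); print(s['force'].round(2),s['moment'].round(3),s['position'].round(4),np.degrees(s['tool_rot']).round(2))"; python3 -m creep '[{"rx":0,"ry":0,"rz":0.5,"tx":0,"ty":0,"tz":0,"hand":1},{"rx":0,"ry":0,"rz":1,"tx":0,"ty":0,"tz":0,"hand":1},{"rx":0,"ry":0,"rz":1,"tx":0,"ty":0,"tz":0,"hand":1}]'; python3 -c "
from h import *
s=bot.observe(); print(s['force'].round(2),s['moment'].round(3),s['position'].round(4),np.degrees(s['tool_rot']).round(2))"
```

```text
clock: 15.45
position: [0.5361, -0.215, 0.0545]
tool_rot: [3.141, -0.0, 0.47]
force: [-1.1, -1.0, 6.3]
grip_width: 0.0154
[-1.12 -1.04  6.26] [ 0.008  0.325 -0.022] [ 0.5361 -0.215   0.0545] [ 1.7998e+02 -1.0000e-02  2.6910e+01]
clock: 15.75
position: [0.536, -0.215, 0.0545]
tool_rot: [3.141, -0.0, 0.452]
force: [-1.5, -0.5, 7.0]
grip_width: 0.0154
[-1.46 -0.53  6.98] [-0.057  0.29   0.063] [ 0.536  -0.215   0.0545] [ 1.7998e+02 -1.0000e-02  2.5900e+01]
```

```bash
python3 -m creep '[{"rx":0,"ry":0,"rz":0.5,"tx":0,"ty":0,"tz":0,"hand":1},{"rx":0,"ry":0,"rz":1,"tx":0,"ty":0,"tz":0,"hand":1},{"rx":0,"ry":0,"rz":1,"tx":0,"ty":0,"tz":0,"hand":1}]'; python3 -c "
from h import *
s=bot.observe(); print(s['force'].round(2),s['moment'].round(3),s['position'].round(4),np.degrees(s['tool_rot']).round(2))"; python3 -m creep '[{"rx":0,"ry":0,"rz":0.5,"tx":0,"ty":0,"tz":0,"hand":1},{"rx":0,"ry":0,"rz":1,"tx":0,"ty":0,"tz":0,"hand":1},{"rx":0,"ry":0,"rz":1,"tx":0,"ty":0,"tz":0,"hand":1}]'; python3 -c "
from h import *
s=bot.observe(); print(s['force'].round(2),s['moment'].round(3),s['position'].round(4),np.degrees(s['tool_rot']).round(2))"
```

```text
clock: 16.05
position: [0.5361, -0.215, 0.0545]
tool_rot: [3.141, -0.0, 0.435]
force: [-2.0, 0.0, 5.8]
grip_width: 0.015
[-1.97  0.02  5.77] [-0.034  0.347  0.139] [ 0.5361 -0.215   0.0545] [ 1.7997e+02 -1.0000e-02  2.4920e+01]
clock: 16.35
position: [0.5361, -0.215, 0.0545]
tool_rot: [3.141, -0.0, 0.418]
force: [-2.2, -0.8, 6.4]
grip_width: 0.0147
[-2.18 -0.76  6.36] [-0.069  0.298  0.67 ] [ 0.5361 -0.215   0.0545] [ 1.7997e+02 -1.0000e-02  2.3960e+01]
```

The stop was felt at about 24.5° with the moment rising to 0.67 N·m. I'll ease the torque by 0.7°, rise 2 mm towards the lip and check.

```bash
python3 -m creep '[{"rx":0,"ry":0,"rz":-0.6,"tx":0,"ty":0,"tz":0,"hand":1},{"rx":0,"ry":0,"rz":-0.6,"tx":0,"ty":0,"tz":-1,"hand":1},{"rx":0,"ry":0,"rz":-0.6,"tx":0,"ty":0,"tz":-2,"hand":1},{"rx":0,"ry":0,"rz":-0.6,"tx":0,"ty":0,"tz":-2,"hand":1}]'; python3 -c "
from h import *
s=bot.observe(); print(s['force'].round(2),s['moment'].round(3),s['position'].round(4),np.degrees(s['tool_rot']).round(2))"
```

```text
clock: 16.75
position: [0.536, -0.2149, 0.0563]
tool_rot: [3.141, -0.0, 0.428]
force: [1.3, -1.5, -0.1]
grip_width: 0.0151
[ 1.33 -1.5  -0.14] [-0.291 -0.181  0.346] [ 0.536  -0.2149  0.0563] [ 1.7999e+02 -1.0000e-02  2.4520e+01]
```

```bash
python3 -m creep '[{"rx":0,"ry":0,"rz":0,"tx":0,"ty":0,"tz":0,"hand":0.5},{"rx":0,"ry":0,"rz":0,"tx":0,"ty":0,"tz":0,"hand":0.2},{"rx":0,"ry":0,"rz":0,"tx":0,"ty":0,"tz":0,"hand":-0.3},{"rx":0,"ry":0,"rz":0,"tx":0,"ty":0,"tz":0,"hand":-0.7},{"rx":0,"ry":0,"rz":0,"tx":0,"ty":0,"tz":0,"hand":-1},{"rx":0,"ry":0,"rz":0,"tx":0,"ty":0,"tz":0,"hand":-1}]' && python3 -m creep '[{"rx":0,"ry":0,"rz":0,"tx":0,"ty":0,"tz":-10,"hand":-1},{"rx":0,"ry":0,"rz":0,"tx":0,"ty":0,"tz":-40,"hand":-1},{"rx":0,"ry":0,"rz":0,"tx":0,"ty":0,"tz":-80,"hand":-1},{"rx":0,"ry":0,"rz":0,"tx":0,"ty":0,"tz":-100,"hand":-1},{"rx":0,"ry":0,"rz":0,"tx":0,"ty":0,"tz":-100,"hand":-1},{"rx":0,"ry":0,"rz":0,"tx":0,"ty":0,"tz":-100,"hand":-1}]'; python3 - <<'E'
from h import *
np.set_printoptions(precision=4,suppress=True)
s=bot.observe(); f=viewer.grab_frame("wrist"); print(s["position"],s["tool_rot"],s["clock"])
cv2.imwrite("pics/w10.png",cv2.resize(f["pixels"][60:260,190:440],None,fx=3,fy=3,interpolation=cv2.INTER_CUBIC))
np.save("f10.npy",{"f":f,"s":s},allow_pickle=True)
f=viewer.grab_frame('scene'); cv2.imwrite('pics/scene10.png',cv2.resize(f['pixels'][190:330,90:270],None,fx=4,fy=4,interpolation=cv2.INTER_CUBIC))
E
```

```text
clock: 17.35
position: [0.5359, -0.2149, 0.0563]
tool_rot: [-3.142, -0.0, 0.428]
force: [0.3, -0.4, -0.8]
grip_width: 0.0853
clock: 17.95
position: [0.536, -0.2149, 0.157]
tool_rot: [3.141, -0.001, 0.428]
force: [-0.8, 0.8, -0.2]
grip_width: 0.0855
[ 0.536  -0.2149  0.157 ] [ 3.1409 -0.0007  0.428 ] 17.95
```

View pics/w10.png

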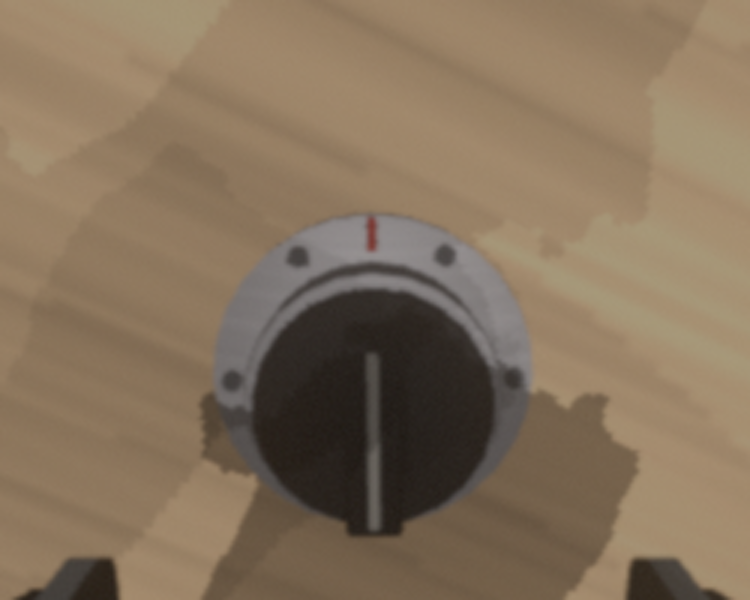

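View pics/scene10.png

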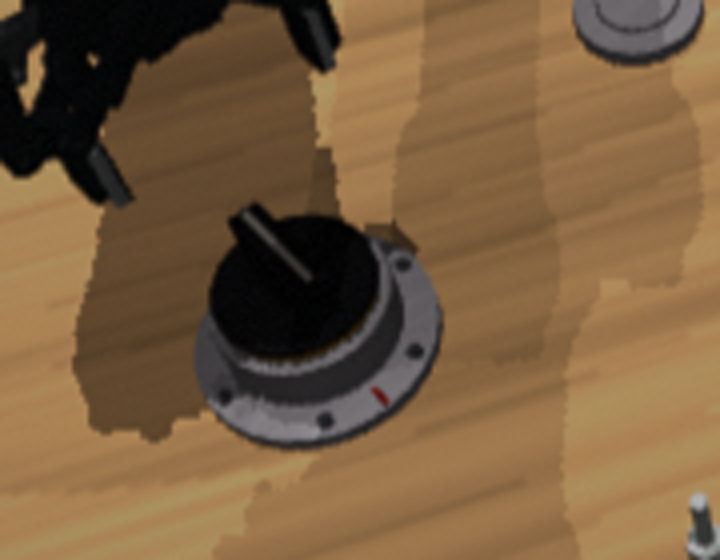

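The white line from (372,354) to (375,530) is in line with the red mark at (371,234). I'll put numbers on it.

```bash
python3 - <<'E'
from h import *
np.set_printoptions(precision=4,suppress=True)
D=np.load("f10.npy",allow_pickle=True).item(); f,s=D["f"],D["s"]
c=lambda p:(np.array(p,float)+.5)/3-.5+np.array([190,60])
for z in (.082,.094):
    P=onplane(f,c([(372,354),(375,530)]),z,s); d=P[0]-P[1]
    print(z,'mid',P.mean(0),'len',np.linalg.norm(d),'yaw',np.degrees(np.arctan2(d[1],d[0])))
m=onplane(f,c([(371.5,218),(371,251)]),.009,s)
print('mark ang',[np.degrees(np.arctan2(*(p[:2]-[.5363,-.2149])[::-1])) for p in m])
print(bot.observe()["force"])
bot.job_done()
E
```

```text
0.082 mid [ 0.5358 -0.2146  0.082 ] len 0.04991366247452777 yaw 25.51952507615363
0.094 mid [ 0.5395 -0.2129  0.094 ] len 0.047167732843986565 yaw 25.51952507615368
mark ang [np.float64(25.713131585440816), np.float64(26.219434398008165)]
[-0.2271  0.1784  0.4048]
the job is handed in; nothing more can be done
```

I closed the port with the rightmost of the three caps, the one nearest the robot's right at the start. I handed the job in just after 18 s of the 69 s allowed. The hand-in gave no verdict, so the results below are from my own checks.

- **Insertion:** I measured the slots at about 85° in world axes, 59° anticlockwise of the red marks. The lugs dropped straight through them with no sign of contact.
- **Turning:** I pressed against the spring to about 7 N. Then I twisted clockwise about 60° until the stop showed as a wrist moment rising to 0.67 N·m.
- **Release:** I eased the torque, rose 2 mm so the lugs met the lip, opened the gripper and lifted clear by 100 mm.

**Last checks:**
- **Angle:** the cap's line reads 25.5° against about 26° for the flange's marks. That is about 0.5° apart, with 5° allowed.
- **Position:** the cap is within about 1 mm of the port axis.
- **Height:** the length of the cap's white line in the last picture fits an origin about 22 mm up, and does not fit a cap still resting on the lip.
- **Forces:** no wrist reading passed about 7 N while the cap was in the flange; I read it only at the end of each move. After release it is about zero.

**Disagreements and gaps:**
- **Cameras:** the scene and top cameras put the cap and flange up to about 9 mm apart from each other, so I relied on the wrist camera.
- **Grip reading:** closing on the cap while it stood on the table gave a brief 10 N upward reading, probably from the pads swinging forward.
- **Bystanders:** I did not measure their positions at the end. Nothing I did touched them as far as I saw.

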